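Unlatch the sanitiser refill cradle

ROBOT

A 6-joint arm with a two-finger parallel gripper is mounted at the origin on the work surface. World frame = base frame: x ahead of the robot, y to its left, z up, the work surface at z = 0. Lengths are in m, angles in rad, forces in N, time in s.
With the tool pointing down it reaches from about 0.35 to 0.925 m from the base axis. Payload 6.4 kg.
Tool frame: the origin (TCP) lies midway between the tips of the shut fingers; the grasp point (between the pads) lies 19 mm behind it; x points along the fingers, z is the direction in which the jaws open and shut, and the axes are right-handed (so a half turn about x gives the same grasp; the last joint's range is limited). The gripper opens to 94 mm and grips with 3 to 60 N. Pads are 16 mm wide; open, the fingers measure 119 mm over their backs; the gripper's body (75 mm by 177 mm) begins 78 mm behind the grasp point.
Start: joints at [0.973, 0.245, 1.558, -0, 1.339, -0.174], TCP at [0.267, 0.593, 0.205] pointing down, gripper open.
Joint ranges: [-3.13, 3.13], [-1.02, 2.26], [0.13, 2.54], [-0.95, 4.09], [0.21, 2.88], [-2.74, 2.74]. Speed limits (rad/s): [2.57, 2.57, 3.14, 3.14, 3.14, 3.14].

INTERFACE

Orientations are given as a unit quaternion [w, x, y, z].
In Python, from bench import read_state, grab_frame, get_calibration, sign_off gives the robot as it stands.
- The arm moves only by the shell command python3 -m inch 'ROWS' [FORCE]. ROWS is JSON, one flat list of numbers, 5 for each row, row after row: the shift along the world's x, y, z in m, then the turn about the world's z in degrees, then the closure in counts, from 0 (fully open) to 255 (shut). A call has 1 to 8 rows; each row is the pose to reach, as a shift and turn from the pose commanded when the call began; what a row does not reach only later rows make up. A row lasts 1/8 s, in which the tool goes at most 62.5 mm and 10.7 degrees, less where a joint would pass 70% of its speed; a pose out of reach is approached as far as the arm can. A call with a gripper value outside its range is refused whole. The fingers move at their own pace and stop on an object; FORCE is the grip in N (left out, the last holds). Time passes only in rows, so rows that repeat a pose let the fingers close. It gives the time, the measured TCP pose, the force and the opening at its end, in the units of the state.
- read_state(): the state, without advancing time (a new reading comes with each control period).
- grab_frame(name): name is "scene" or "top"; returns (picture, depth): 480x640x3 uint8, red, green, blue; 480x640 float32, m along the optical axis (not along the pixel's ray), 0 where there is no reading.
- get_calibration(name): a dict with "fx", "fy", "cx", "cy" (pixels), "cam_to_world" (4x4, takes a point from camera to world coordinates). Camera axes: x right, y down, z forward; pixel columns grow to the right and rows downward; lengths in m; the calibration is good to about 2 mm. A picture is of the moment at which its call begins. get_calibration takes no time and is no camera call.
- sign_off(): hands the job in, once; it reports no verdict.
The state is a dict: "time_s": time; "joints": joint angles; "joint_velocities": joint speeds; "effort": joint torques, N m; "tcp_pos": TCP position; "ee_rot": TCP orientation; "wrist_force": force on the tool from outside, world axes, zero at the start; "torque": the same for the moment, N m; "opening": opening from 0.0 (shut) to 1.0 (fully open).
Only numpy, scipy, OpenCV 4.12 (cv2) and the standard library are available. Lean on these libraries where they do the work, as an engineer would, in place of code of your own. Each camera call takes 0.05 s, during which the arm holds its last target.

TASK

The sanitiser station by the lifts needs a refill: turn the dosing pump's knob clockwise until its pointer is on the one long broad refill mark, and leave it there. Only then pull the sprung lock plunger on the refill dock straight up to its stop, so that its pin is well clear of the seat hole, and keep holding it fully up: the program finishes with the gripper still holding the plunger, for a colleague to slide the cradle out. Leave everything else standing where it is.

Things in the scene. Friction and masses are not known exactly. Their poses are not given: they have to be found in the camera images.
- doser: Dosing pump, fixed: white box 150 x 150 x 85 mm high, left or right of the dock. Origin: centre of its underside, on the table; z up; x towards its refill mark (away from the robot, give or take 0.35 rad). On its top, round the knob, a metal dial plate 100 mm across with short thin black ticks.
- refill_mark (a point): A point on the refill mark, the one long broad black tick (25 x 5.5 mm, from 33 to 58 mm from the knob's axis along the doser's x; other ticks 7 x 1.2 mm). The point is 45 mm from the axis, 86 mm above the table.
- dose_knob (a joint): Angle of the dosing knob in rad; grows clockwise seen from above. The pointer is exactly on the refill mark at 1.50. Range 0 to 2.8; starts between 0.1 and 0.8; stays where it is left (friction about 0.05 N m).
- knob_grip (a point): Grip point of the dosing knob: on its upright axis (the doser's middle), 116 mm above the table; x along the pointer. Black: a round skirt 54 mm across, 86 to 94 mm above the table, and on it an upright bar 50 mm long (along x), 14 mm wide, 94 to 127 mm above the table. White line on the bar's top from middle to one end, and a short one on the skirt there: the pointer.
- knob_pointer (a point): The tip of the knob's pointer, 30 mm from the knob's axis, 94 mm above the table; turns with the knob.
- dock: Refill dock, fixed: steel base 130 (x) x 200 (y) x 12 mm. Origin: centre of its underside, on the table; z up, yaw within 0.35 rad. Plywood cradle (rim 57 mm high) with a jar on its +y half. At y = -92 mm an aluminium post with an arm (36 mm wide in x, y -98 to -36 mm, top 100 mm high; sleeve 18 mm across to 111 mm) that guides the plunger. Only the plunger is higher than 115 mm.
- seat_hole (a point): Mouth of the seat hole, about 11 mm across, in the top face of the dark steel tongue (12 mm thick) that reaches from the cradle under the arm: x = 0, y = -55 mm of the dock, 57 mm above the table.
- lock_plunger (a joint): Lift of the lock plunger in m, straight up: 0 = home (pin in the seat hole), 0.025 = pulled up to its hard stop. A spring pulls it down with about 6 N at home and 13 N at the stop; it snaps home when let go.
- plunger_grip (a point): Middle of the lock plunger's head, the place to grip: a black upright cylinder 28 mm across, 28 mm high, with a thin steel band, at x = 0, y = -55 mm of the dock; at home from 119 to 147 mm above the table, this point at 133 mm. Rises with the plunger.
- pin_tip (a point): Lower end of the plunger's steel pin (9 mm across): 42 mm above the table at home (15 mm down in the seat hole), 67 mm at the stop.
- jar: Amber jar with white lid, 64 mm across, 95 mm high, loose, standing in the dock's cradle with its top about 112 mm above the table. Origin: centre of its underside. Leave alone.
- pump_bottle: Glass pump bottle with a metal spout, 68 mm across, 182 mm high, loose, on the left of the table. Origin: centre of its underside. Leave alone.
- sprayer: Blue and white hand sprayer, about 150 x 76 mm, 177 mm high, loose, on the right of the table. Origin: centre of the underside of its tank. Leave alone.
- bell: Brass counter bell, 76 mm across, 48 mm high, loose, at the back. Origin: centre of its underside. Leave alone.
- brush: Small hand brush lying flat close in front of the robot, roughly along y, under 40 mm high. Leave alone.
There are look-alikes about, which are no part of the job. Leave any red look-alike of the dock alone.

How it is judged:
By the outcome, as a careful person would: the job done as asked, in the order asked, and still so for the second after the job is handed in, while the arm keeps its last pose, push and grip.
It also fails if it takes over 42 s, if anything falls off the work surface, if the arm or the gripper's body presses on something with over 40 N, if the wrist force passes 120 N, or if a joint passes its speed limit or range.

## Working session

There is one attempt and no reset: what is moved stays moved. The work goes in short steps, Python scripts to look and compute and a shell command to move; the robot and the scene stay as the last step left them, time stands still between calls to the robot, and variables do not carry over. Pictures are saved under pics/ and viewed, and the job is handed in when it is done.

```bash
ls; mkdir -p pics; python3 - <<'E'
from bench import *
import cv2,numpy as np
s=read_state(); print(s)
for n in("scene","top"):
    p,d=grab_frame(n); cv2.imwrite(f"pics/{n}0.png",p[:,:,::-1]); np.savez(f"pics/{n}0.npz",p=p,d=d)
    c=get_calibration(n); print(n,c)
E
```

```text
pics
{'time_s': 0.0, 'joints': array([ 9.72874097e-01,  2.45769968e-01,  1.55896360e+00,  2.03593577e-07,
        1.33869278e+00, -1.74091424e-01]), 'joint_velocities': array([ 2.75188189e-05, -5.07483146e-04, -6.44349505e-04,  1.95468020e-04,
        1.43613778e-03,  7.46441982e-04]), 'effort': array([-5.98654624e-04, -4.15838742e+01, -3.14596331e+01,  6.84093637e-02,
        3.31732014e-02, -1.41924093e-04]), 'tcp_pos': array([0.26697511, 0.59200788, 0.20440067]), 'ee_rot': array([ 0.59338378, -0.38390036,  0.59457841,  0.38339629]), 'wrist_force': array([-0.20606787,  0.05455987, -1.32202466]), 'torque': array([-0.00663759,  0.03313896, -0.04521418]), 'opening': 1.0011058997274553}
scene {'fx': 484.50058194838056, 'fy': 484.50058194838056, 'cx': 329.0736411247371, 'cy': 242.22701095692554, 'cam_to_world': array([[-0.08871185,  0.81565374, -0.5716985 ,  1.24389274],
       [ 0.99604016,  0.07601337, -0.04610817,  0.06876516],
       [ 0.00584843, -0.57352501, -0.81916717,  1.15042066],
       [ 0.        ,  0.        ,  0.        ,  1.        ]])}
top {'fx': 461.2924353653044, 'fy': 461.2924353653044, 'cx': 321.9586925146544, 'cy': 237.35430997417816, 'cam_to_world': array([[ 0.02672096, -0.99428107,  0.103398  ,  0.37336639],
       [-0.9994432 , -0.02863989, -0.01711846,  0.00631069],
       [ 0.01998187, -0.10288301, -0.99449274,  1.38915342],
       [ 0.        ,  0.        ,  0.        ,  1.        ]])}
```

View pics/scene0.png

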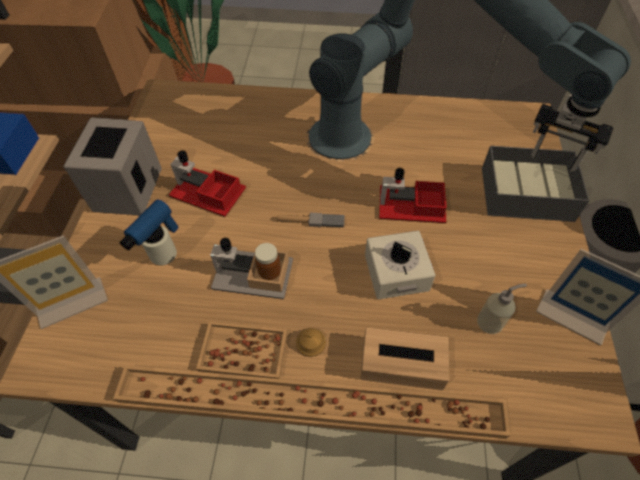

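View pics/top0.png

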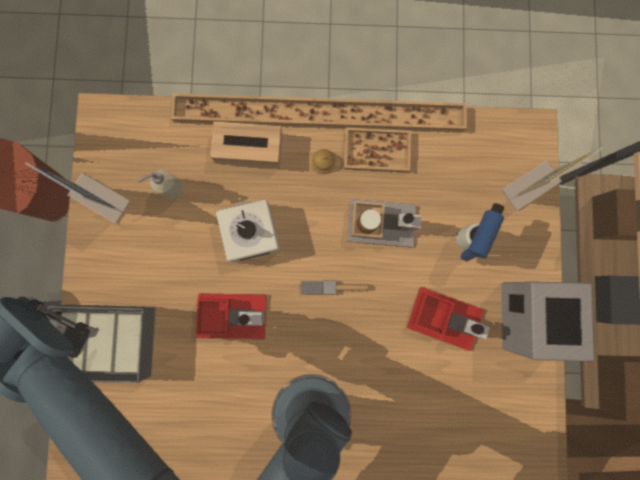

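The scene view shows the grey dock with the jar at (252,270) and its plunger at (226,245). The two red look-alikes are at (208,185) and (412,198), and the white doser is at (400,262). In the top view the grey dock is at (383,222) and the doser at (247,230). The grey dock with the amber jar is the one meant. I'll enlarge both and measure.

```bash
cat > h.py <<'E'
import numpy as np,cv2
from bench import *
def proj(n,P):
    c=get_calibration(n);T=np.linalg.inv(c["cam_to_world"]);P=np.atleast_2d(P)
    q=P@T[:3,:3].T+T[:3,3]; return np.c_[c["fx"]*q[:,0]/q[:,2]+c["cx"],c["fy"]*q[:,1]/q[:,2]+c["cy"]]
def cloud(n,d):
    c=get_calibration(n);v,u=np.mgrid[:480,:640]
    q=np.stack([(u-c["cx"])/c["fx"]*d,(v-c["cy"])/c["fy"]*d,d],-1)
    T=c["cam_to_world"]; return q@T[:3,:3].T+T[:3,3]
def rect(n,p,x0,y0,z,half=.1,px=600):
    # metric view: up=+x world, left=+y world
    w=np.array([[x0+half,y0+half,z],[x0+half,y0-half,z],[x0-half,y0-half,z],[x0-half,y0+half,z]])
    M=cv2.getPerspectiveTransform(proj(n,w).astype(np.float32),np.float32([[0,0],[px,0],[px,px],[0,px]]))
    return cv2.warpPerspective(p,M,(px,px),flags=cv2.INTER_CUBIC)
E
python3 - <<'E'
from h import *
for n in("top","scene"):
    z=np.load(f"pics/{n}0.npz");p,d=z["p"],z["d"];W=cloud(n,d)
    for name,(a,b,c,e) in dict(top=dict(doser=(205,195,290,270),dock=(340,190,430,255)),scene=dict(doser=(355,220,445,305),dock=(205,225,300,300)))[n].items():
        R=W[b:e,a:c].reshape(-1,3);ok=d[b:e,a:c].ravel()>0;R=R[ok]
        for lo,hi in [(.08,.09),(.12,.132),(.14,.152),(.108,.118),(.006,.016)]:
            m=R[(R[:,2]>lo)&(R[:,2]<hi)]
            if len(m): print(n,name,lo,hi,len(m),"med",np.median(m,0).round(4),"mid",((m.min(0)+m.max(0))/2).round(4), "minrect",[np.round(t,4) for t in cv2.minAreaRect((m[:,:2]*1000).astype(np.float32))])
    # overview crops
    for name,(a,b,c,e) in dict(top=dict(doser=(205,190,290,275),dock=(340,185,430,260)),scene=dict(doser=(355,220,445,305),dock=(205,225,300,300)))[n].items():
        cv2.imwrite(f"pics/crop_{n}_{name}.png",cv2.resize(p[b:e,a:c,::-1],None,fx=6,fy=6,interpolation=cv2.INTER_CUBIC))
E
python3 - <<'E'
import cv2,numpy as np
for n in("doser","dock"):
    a=cv2.imread(f"pics/crop_top_{n}.png");b=cv2.imread(f"pics/crop_scene_{n}.png")
    h=max(a.shape[0],b.shape[0]);f=lambda i:cv2.copyMakeBorder(i,0,h-i.shape[0],0,0,0)
    o=np.hstack([f(a),f(b)]);o=cv2.resize(o,(800,int(800*o.shape[0]/o.shape[1])));cv2.imwrite(f"pics/both_{n}.png",o)
E
```

```text
top doser 0.08 0.09 2272 med [0.5227 0.1999 0.0844] mid [0.5247 0.1994 0.085 ] minrect [array([524.7697, 199.9503]), array([149.7529, 149.3877]), np.float64(15.1649)]
top doser 0.12 0.132 92 med [0.5245 0.2    0.1258] mid [0.5247 0.2    0.1258] minrect [array([525.0942, 199.7751]), array([50.0557, 13.8373]), np.float64(62.8617)]
top doser 0.108 0.118 5 med [0.5121 0.1782 0.1144] mid [0.5137 0.1829 0.1143] minrect [array([512.3443, 181.6831]), array([ 6.0648, 14.8362]), np.float64(23.7973)]
top doser 0.006 0.016 48 med [0.4703 0.1573 0.0073] mid [0.5228 0.2096 0.011 ] minrect [array([529.3014, 209.8705]), array([221.1216, 242.1912]), np.float64(4.834)]
top dock 0.08 0.09 53 med [ 0.5434 -0.1414  0.0841] mid [ 0.5569 -0.2035  0.085 ] minrect [array([ 550.5966, -203.1925]), array([172.6028,  50.2386]), np.float64(84.9354)]
top dock 0.12 0.132 13 med [ 0.5548 -0.2401  0.1283] mid [ 0.5603 -0.2455  0.1259] minrect [array([ 557.6978, -243.1107]), array([25.3978,  8.6501]), np.float64(41.351)]
top dock 0.14 0.152 80 med [ 0.5641 -0.2491  0.1455] mid [ 0.564  -0.2503  0.146 ] minrect [array(
[... 1265 characters left out ...]
]
scene dock 0.12 0.132 26 med [ 0.5758 -0.2438  0.1248] mid [ 0.5704 -0.2502  0.1258] minrect [array([ 572.3707, -248.1137]), array([13.0519, 26.9612]), np.float64(20.8649)]
scene dock 0.14 0.152 86 med [ 0.5674 -0.2494  0.1462] mid [ 0.5667 -0.25    0.1459] minrect [array([ 566.929 , -250.1165]), array([25.9884, 26.1585]), np.float64(85.1907)]
scene dock 0.108 0.118 311 med [ 0.5662 -0.149   0.1121] mid [ 0.563  -0.1864  0.1129] minrect [array([ 576.2203, -183.078 ]), array([ 57.9165, 126.6774]), np.float64(20.119)]
scene dock 0.006 0.016 1161 med [ 0.6058 -0.2201  0.0117] mid [ 0.5228 -0.1933  0.011 ] minrect [array([ 527.3911, -192.4606]), array([246.5727, 233.0012]), np.float64(7.6932)]
```

View pics/both_doser.png

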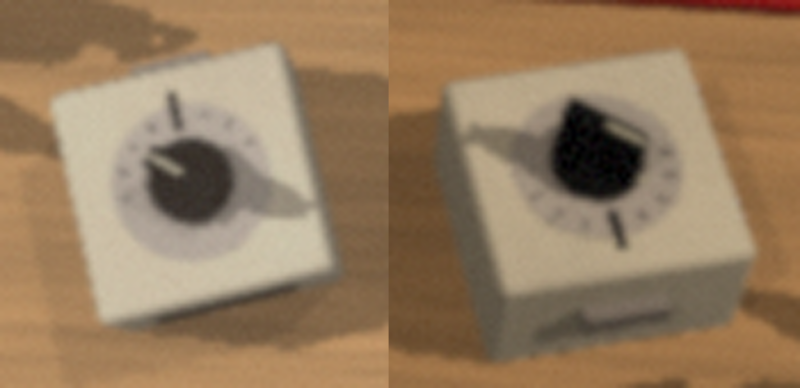

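View pics/both_dock.png

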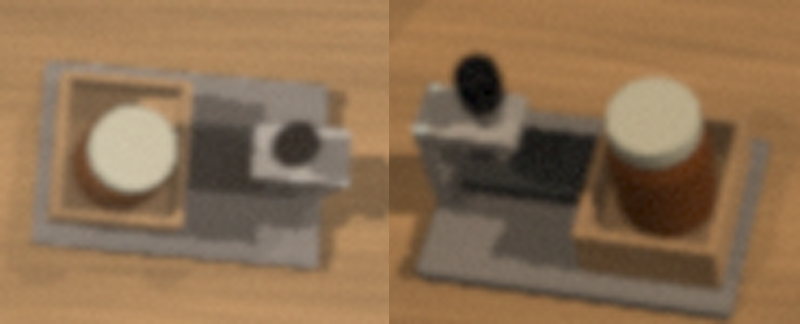

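```bash
python3 - <<'E'
from h import *
from scipy.spatial.transform import Rotation as R
s=read_state();q=s["ee_rot"];r=R.from_quat(np.r_[q[1:],q[0]]).as_matrix();print(r.round(3))
print("jaw yaw deg",np.degrees(np.arctan2(r[1,2],r[0,2])))
# mark direction from both cams: rectify at z=.086
for n in("top","scene"):
    z=np.load(f"pics/{n}0.npz");p=z["p"]
    C=(.5250,.1998) if n=="top" else (.5275,.199)
    im=rect(n,p,*C,.086,.08,400);g=cv2.cvtColor(im,cv2.COLOR_RGB2GRAY).astype(float)
    # mean darkness along r=50..57mm (outside dial mark) 
    a=np.radians(np.arange(-40,80,.5));rr=np.arange(.051,.0575,.0005)
    A,Rr=np.meshgrid(a,rr);px=400/.16
    v=cv2.remap(g.astype(np.float32),(200-Rr*np.sin(A)*px).astype(np.float32),(200-Rr*np.cos(A)*px).astype(np.float32),1).mean(0)
    w=np.clip(np.median(v)-15-v,0,None);w[(abs(a-np.radians(15))>.25)]=0
    print(n,"mark yaw",np.degrees((w*a).sum()/w.sum()))
    # pointer white line at z=.127
    cv2.imwrite(f"pics/rect_{n}.png",im[:,:,::-1])
E
```

```text
[[-0.001 -0.912  0.411]
 [-0.001  0.411  0.912]
 [-1.     0.    -0.002]]
jaw yaw deg 65.71848872177901
top mark yaw 14.106217811593677
scene mark yaw 15.310358398814115
```

Doser centre is about (0.526, 0.1995), mark yaw about 15.3°, and pointer yaw about 62.4°, so the knob needs about 47° clockwise. Plunger is at about (0.5655, -0.250). Moving above the knob.

```bash
python3 -m inch '[0.03,-0.05,0.02,-10,0, 0.065,-0.1,0.02,-20,0, 0.1,-0.15,0.02,-30,0, 0.13,-0.2,0.02,-40,0, 0.165,-0.25,0.02,-50,0, 0.2,-0.3,0.02,-60,0, 0.23,-0.35,0.02,-70,0, 0.259,-0.3925,0.02,-80,0]' 20
python3 -m inch '[0,0,-0.02,-10,80, 0,0,-0.04,-13.3,80, 0,0,-0.04,-13.3,80]'; python3 - <<'E'
from h import *
from scipy.spatial.transform import Rotation as R
s=read_state();q=s["ee_rot"];r=R.from_quat(np.r_[q[1:],q[0]]).as_matrix()
print("jaw yaw deg",np.degrees(np.arctan2(r[1,2],r[0,2])),s["tcp_pos"],s["opening"])
E
```

```text
time_s: 1.1
tcp_pos: [0.5269, 0.198, 0.2251]
ee_rot: [0.701, 0.09, 0.702, -0.09]
wrist_force: [0.2, 0.3, 0.2]
opening: 0.998
time_s: 1.48
tcp_pos: [0.5248, 0.1996, 0.1833]
ee_rot: [0.685, 0.168, 0.688, -0.169]
wrist_force: [-0.7, -0.1, -0.5]
opening: 0.717
jaw yaw deg -27.556753127706592 [0.52484331 0.19959358 0.18326434] 0.7172992850402611
```

```bash
python3 -m inch '[0.001,0,-0.03,0,130, 0.001,0,-0.06,0,130, 0.001,0,-0.083,0,130, 0.001,0,-0.083,0,130]' 20
python3 - <<'E'
from h import *
for n in("top","scene"):
    p,d=grab_frame(n);x=proj(n,[[.526,.2,.12]])[0].astype(int);cv2.imwrite(f"pics/k1{n}.png",cv2.resize(p[x[1]-50:x[1]+50,x[0]-50:x[0]+50,::-1],(400,400),interpolation=2))
cv2.imwrite("pics/k1.png",np.hstack([cv2.imread("pics/k1top.png"),cv2.imread("pics/k1scene.png")]))
E
```

```text
time_s: 1.98
tcp_pos: [0.5262, 0.2, 0.1014]
ee_rot: [0.686, 0.168, 0.688, -0.169]
wrist_force: [0.2, 0.9, 0.2]
opening: 0.489
```

View pics/k1.png

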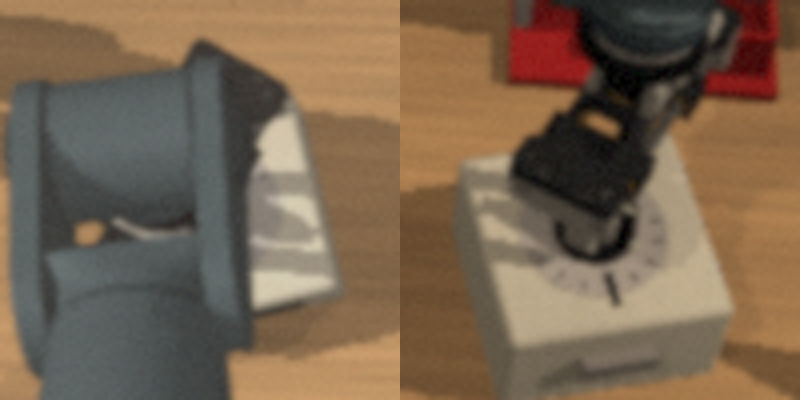

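The top view is blocked by the wrist. In the scene view the jaws straddle the knob at about (590,230) of the crop. Closing.

```bash
python3 -m inch '[0,0,0,0,255, 0,0,0,0,255, 0,0,0,0,255, 0,0,0,0,255, 0,0,0,0,255]' 25; python3 - <<'E'
from h import *
from scipy.spatial.transform import Rotation as R
s=read_state();q=s["ee_rot"];r=R.from_quat(np.r_[q[1:],q[0]]).as_matrix()
print("jaw yaw deg",np.degrees(np.arctan2(r[1,2],r[0,2])),s["torque"],s["opening"]*94)
E
```

```text
time_s: 2.7
tcp_pos: [0.5278, 0.1999, 0.1028]
ee_rot: [0.687, 0.169, 0.686, -0.169]
wrist_force: [1.4, -0.4, 0.7]
opening: 0.147
jaw yaw deg -27.5882247125659 [-0.23816453 -0.13866492  0.00454304] 13.838601596848632
```

Gripped at 13.8 mm with low side force. Turning 47.1° clockwise to jaw yaw -74.7°.

```bash
python3 -m inch '[0,0,0,-7,255, 0,0,0,-15,255, 0,0,0,-23,255, 0,0,0,-31,255, 0,0,0,-39,255, 0,0,0,-44,255, 0,0,0,-47.1,255, 0,0,0,-47.1,255]'; python3 -m inch '[0,0,0,0,255, 0,0,0,0,255]'; python3 - <<'E'
from h import *
from scipy.spatial.transform import Rotation as R
s=read_state();q=s["ee_rot"];r=R.from_quat(np.r_[q[1:],q[0]]).as_matrix()
print("jaw yaw deg",np.degrees(np.arctan2(r[1,2],r[0,2])),s["torque"],s["opening"]*94,s["joints"])
E
```

```text
time_s: 3.7
tcp_pos: [0.5286, 0.1989, 0.1028]
ee_rot: [0.563, 0.429, 0.561, -0.429]
wrist_force: [3.7, -5.2, -0.1]
opening: 0.147
time_s: 3.95
tcp_pos: [0.5286, 0.1989, 0.1028]
ee_rot: [0.563, 0.429, 0.561, -0.429]
wrist_force: [4.2, -4.1, -0.0]
opening: 0.147
jaw yaw deg -74.68592766764195 [-0.75730632 -0.5703397  -0.08410453] 13.79818552872149 [ 0.16041483  0.16299728  1.85335057 -0.00261353  1.12280213  1.46505653]
```

```bash
python3 -m inch '[0,0,0,0,150, 0,0,0,0,150, 0,0,0,0,150, 0,0,0.05,0,150, 0,-0.05,0.1,0,150, 0,-0.11,0.1,0,150, 0,-0.17,0.1,0,150, 0,-0.17,0.1,0,150]'; python3 - <<'E'
from h import *
from scipy.spatial.transform import Rotation as R
s=read_state();q=s["ee_rot"];r=R.from_quat(np.r_[q[1:],q[0]]).as_matrix()
print("jaw yaw deg",np.degrees(np.arctan2(r[1,2],r[0,2])),s["tcp_pos"])
ims=[]
for n in("top","scene"):
    p,d=grab_frame(n);np.savez(f"pics/{n}1.npz",p=p,d=d);x=proj(n,[[.526,.2,.1]])[0].astype(int);ims.append(cv2.resize(p[x[1]-40:x[1]+40,x[0]-40:x[0]+40,::-1],(400,400),interpolation=2))
    W=cloud(n,d)[x[1]-40:x[1]+40,x[0]-40:x[0]+40].reshape(-1,3)
    for lo,hi in((.08,.09),(.12,.132)):
        m=W[(W[:,2]>lo)&(W[:,2]<hi)];print(n,len(m),cv2.minAreaRect((m[:,:2]*1000).astype(np.float32)))
cv2.imwrite("pics/k2.png",np.hstack(ims))
E
```

```text
time_s: 4.95
tcp_pos: [0.5273, 0.0269, 0.2027]
ee_rot: [0.561, 0.431, 0.561, -0.43]
wrist_force: [-0.3, -0.1, -0.6]
opening: 0.408
jaw yaw deg -75.00689609117326 [0.52733995 0.02692742 0.2027189 ]
top 1983 ((524.7894287109375, 199.75677490234375), (149.65896606445312, 149.00848388671875), 15.531485557556152)
top 91 ((524.9959716796875, 199.90858459472656), (49.46897888183594, 14.418365478515625), 15.35319709777832)
scene 2282 ((527.880615234375, 199.04876708984375), (151.2013702392578, 150.0792999267578), 15.56552505493164)
scene 99 ((529.0827026367188, 199.6927947998047), (50.396766662597656, 15.726909637451172), 14.519278526306152)
```

View pics/k2.png

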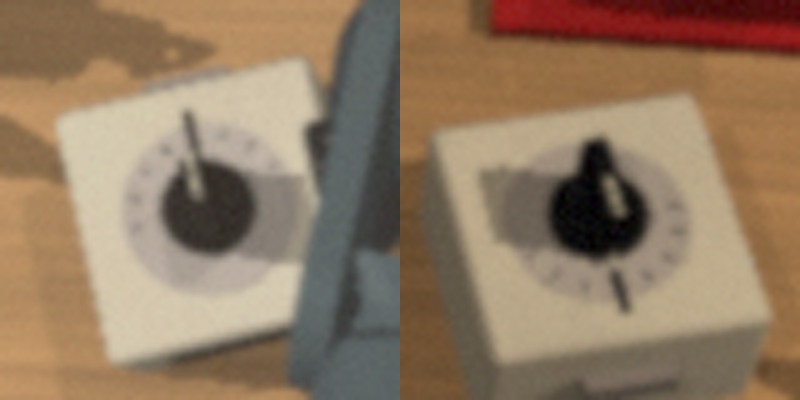

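In the top view the pointer lines up with the long mark at (190,130). Depth gives bar yaw 15.35°/14.5° against box yaw 15.55°, so it is on the mark. Next, the plunger.

```bash
python3 -m inch '[0.005,-0.04,0.01,10,70, 0.01,-0.08,0.01,20,70, 0.015,-0.12,0.01,30,70, 0.02,-0.16,0.01,40,70, 0.025,-0.2,0.01,50,70, 0.03,-0.24,0.01,60,70, 0.038,-0.277,0,70,70, 0.038,-0.277,0,70,70]' 50; python3 -m inch '[0,0,0,0,70, 0,0,0,0,70]'
python3 - <<'E'
from h import *
from scipy.spatial.transform import Rotation as R
s=read_state();q=s["ee_rot"];r=R.from_quat(np.r_[q[1:],q[0]]).as_matrix()
print("jaw yaw deg",np.degrees(np.arctan2(r[1,2],r[0,2])),s["tcp_pos"],s["opening"]*94)
p,d=grab_frame("scene");x=proj("scene",[[.5655,-.25,.13]])[0].astype(int);print(x);cv2.imwrite("pics/p1.png",cv2.resize(p[x[1]-60:x[1]+60,x[0]-60:x[0]+60,::-1],(600,600),interpolation=2))
E
```

```text
time_s: 6.05
tcp_pos: [0.5656, -0.2467, 0.2009]
ee_rot: [0.706, 0.03, 0.707, -0.029]
wrist_force: [-1.1, -0.2, 0.6]
opening: 0.724
time_s: 6.3
tcp_pos: [0.5657, -0.2453, 0.2028]
ee_rot: [0.707, 0.028, 0.706, -0.028]
wrist_force: [-0.3, -1.0, -0.1]
opening: 0.721
jaw yaw deg -4.602178706248925 [ 0.56567812 -0.24529283  0.20276702] 67.75588900535635
[226 245]
```

View pics/p1.png

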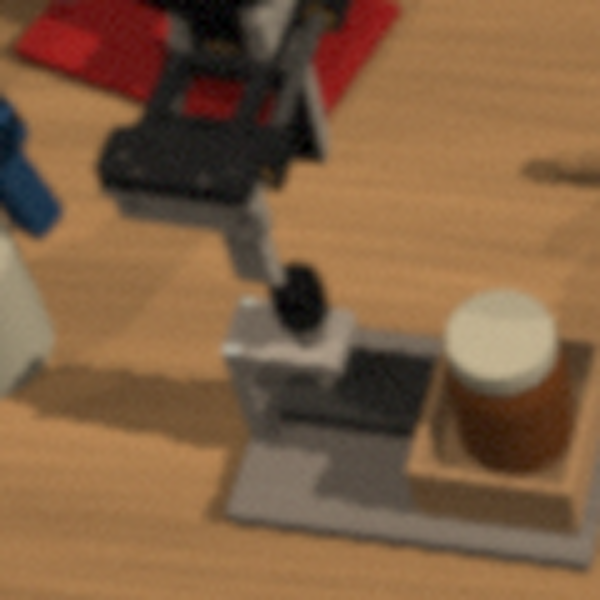

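The gripper is above the head, at (300,300) in the crop. The jaws run along the dock's x, clear of the jar at (505,370). Descending with a -4 mm correction in y.

```bash
python3 -m inch '[0,-0.004,-0.03,0,70, 0,-0.004,-0.06,0,70, 0,-0.004,-0.087,0,70, 0,-0.004,-0.087,0,70, 0,-0.004,-0.087,0,70]' 50; python3 -m inch '[0,0,0,0,255, 0,0,0,0,255, 0,0,0,0,255, 0,0,0,0,255, 0,0,0,0,255]' 55
python3 - <<'E'
from h import *
s=read_state()
print(s["tcp_pos"],s["opening"]*94,s["wrist_force"],s["torque"])
p,d=grab_frame("scene");x=proj("scene",[[.5655,-.25,.13]])[0].astype(int);cv2.imwrite("pics/p2.png",cv2.resize(p[x[1]-50:x[1]+50,x[0]-50:x[0]+50,::-1],(500,500),interpolation=2))
E
```

```text
time_s: 6.98
tcp_pos: [0.5661, -0.251, 0.1169]
ee_rot: [0.707, 0.028, 0.706, -0.029]
wrist_force: [-0.1, -0.3, -0.0]
opening: 0.726
time_s: 7.6
tcp_pos: [0.5657, -0.2511, 0.1155]
ee_rot: [0.707, 0.029, 0.706, -0.029]
wrist_force: [2.1, -0.1, 0.4]
opening: 0.292
[ 0.56565559 -0.25105679  0.11554008] 27.461300181312346 [ 2.06972047 -0.05604427  0.37542043] [-0.14765454 -0.16579761  0.01056141]
```

View pics/p2.png

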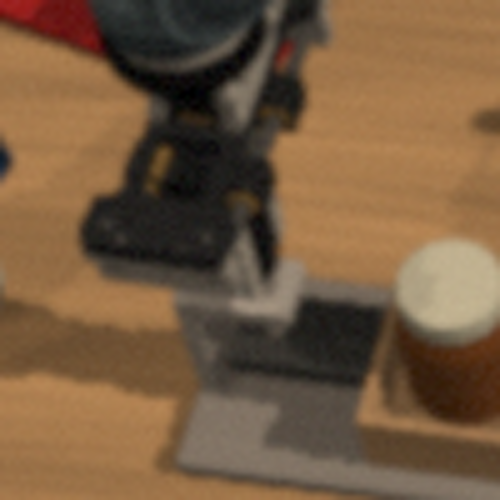

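Gripped at 27.5 mm, which matches the 28 mm head, and the jaws sit on it at (245,285). Lifting slowly.

```bash
python3 -m inch '[0,0,0.003,0,255, 0,0,0.006,0,255, 0,0,0.009,0,255, 0,0,0.012,0,255, 0,0,0.015,0,255, 0,0,0.018,0,255, 0,0,0.02,0,255, 0,0,0.02,0,255]' 60; python3 -m inch '[0,0,0.002,0,255, 0,0,0.004,0,255, 0,0,0.004,0,255]'; python3 -c "
from bench import *
s=read_state();print(s['tcp_pos'],s['opening']*94,s['wrist_force'])"
```

```text
time_s: 8.65
tcp_pos: [0.5656, -0.251, 0.1336]
ee_rot: [0.707, 0.029, 0.706, -0.029]
wrist_force: [7.5, -3.6, -10.9]
opening: 0.29
time_s: 9.02
tcp_pos: [0.5656, -0.251, 0.1373]
ee_rot: [0.707, 0.029, 0.706, -0.029]
wrist_force: [8.1, -3.7, -12.1]
opening: 0.287
[ 0.56561644 -0.25100635  0.13728924] 26.93401365352826 [  8.05697075  -3.68152012 -12.11377339]
```

The TCP has risen 21.8 mm and the force follows the spring (12 N). Continuing to the stop.

```bash
python3 -m inch '[0,0,0.001,0,255, 0,0,0.002,0,255, 0,0,0.003,0,255, 0,0,0.003,0,255, 0,0,0.003,0,255]';  python3 -m inch '[0,0,0.001,0,255, 0,0,0.001,0,255, 0,0,0.001,0,255]'; python3 -m inch '[0,0,0.001,0,255, 0,0,0.001,0,255, 0,0,0.001,0,255]'
```

```text
time_s: 9.65
tcp_pos: [0.5656, -0.251, 0.14]
ee_rot: [0.707, 0.029, 0.706, -0.029]
wrist_force: [8.7, -3.9, -12.8]
opening: 0.287
time_s: 10.02
tcp_pos: [0.5656, -0.251, 0.1406]
ee_rot: [0.707, 0.029, 0.706, -0.029]
wrist_force: [9.4, -4.4, -15.0]
opening: 0.289
time_s: 10.4
tcp_pos: [0.5656, -0.251, 0.1407]
ee_rot: [0.707, 0.029, 0.706, -0.029]
wrist_force: [10.9, -4.4, -19.5]
opening: 0.288
```

The TCP stopped at 25.1 mm of rise and the force now climbs past the 13 N spring load, so the plunger is on its stop. Holding while I check.

```bash
python3 -m inch '[0,0,0,0,255, 0,0,0,0,255, 0,0,0,0,255, 0,0,0,0,255, 0,0,0,0,255, 0,0,0,0,255, 0,0,0,0,255, 0,0,0,0,255]'; python3 - <<'E'
from h import *
p,d=grab_frame("scene");cv2.imwrite("pics/e0.png",p[:,:,::-1])
t,d2=grab_frame("top")
x=proj("scene",[[.5655,-.25,.1]])[0].astype(int);a=cv2.resize(p[x[1]-30:x[1]+30,x[0]-30:x[0]+30,::-1],(400,400),interpolation=2)
y=proj("top",[[.526,.2,.1]])[0].astype(int);b=cv2.resize(t[y[1]-40:y[1]+40,y[0]-40:y[0]+40,::-1],(400,400),interpolation=2)
cv2.imwrite("pics/e1.png",np.hstack([a,b]))
for n,D in(("top",d2),("scene",d)):
    q=proj(n,[[.526,.2,.1]])[0].astype(int);W=cloud(n,D)[q[1]-40:q[1]+40,q[0]-40:q[0]+40].reshape(-1,3)
    for lo,hi in((.08,.09),(.12,.132)):
        m=W[(W[:,2]>lo)&(W[:,2]<hi)];print(n,len(m),cv2.minAreaRect((m[:,:2]*1000).astype(np.float32)))
E
```

```text
time_s: 11.4
tcp_pos: [0.5656, -0.251, 0.1406]
ee_rot: [0.707, 0.029, 0.706, -0.029]
wrist_force: [11.8, -5.1, -19.2]
opening: 0.288
top 2267 ((524.9946899414062, 199.70904541015625), (149.64419555664062, 149.46875), 15.457616806030273)
top 91 ((525.3372802734375, 199.9554443359375), (48.61231994628906, 14.66565990447998), 15.412147521972656)
scene 2289 ((528.3153076171875, 199.43617248535156), (153.1222686767578, 150.3481903076172), 15.751640319824219)
scene 101 ((528.118896484375, 199.61924743652344), (51.36029052734375, 15.916573524475098), 13.28044605255127)
```

View pics/e0.png

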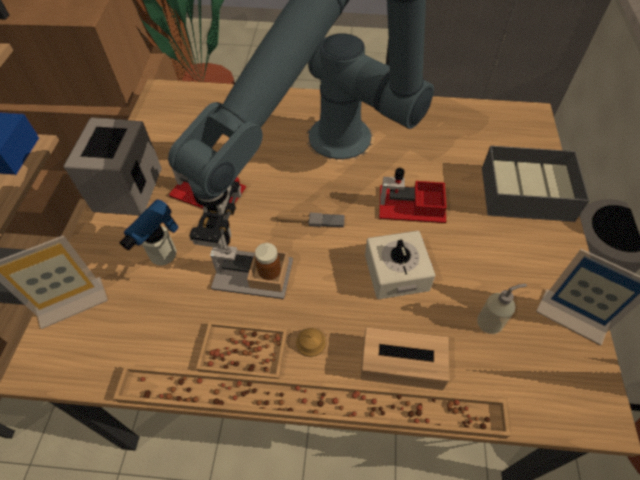

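View pics/e1.png

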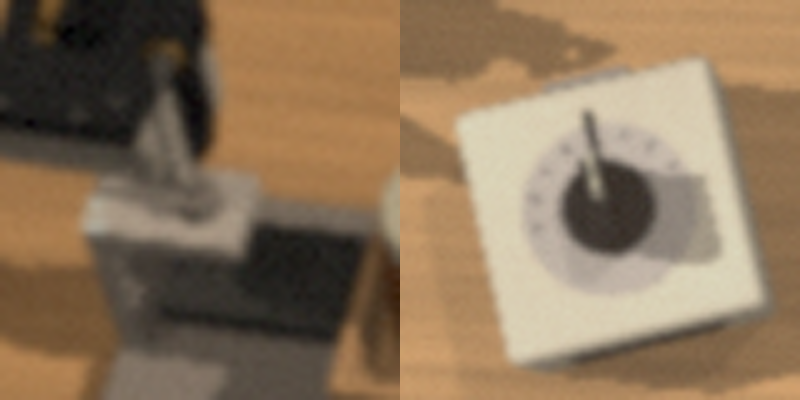

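The pointer lies in line with the long mark at (590,125). The plunger is held up, with the sleeve visible below the jaws at (195,205). In the full picture the sprayer, bottle, bell, jar and brush are where they were. Handing in.

```bash
python3 -c "
from bench import *
sign_off();s=read_state();print(s['time_s'],s['tcp_pos'],s['wrist_force'])"
```

```text
the job is handed in; nothing more can be done
the job is handed in; nothing more can be done
```

The knob is on the refill mark, and the gripper is holding the plunger up at its stop. I handed the job in at about 11.5 s of the 42 s allowed.

- **Knob:** I turned it 47° clockwise. In the top camera the bar is at 15.4° and the doser box at 15.5°, and the pointer lies in line with the long mark. The scene camera disagrees by 1–2.5° (bar at 14.5°, then 13.3°, against a box at about 15.6°). It sees the bar at a slant, so I trusted the top view and the gripper's own angle (15.3°).
- **Plunger:** I gripped it at 60 N and lifted it only after the knob was set. The tool rose 25.1 mm and stopped. The downward force then went from 13 N to 19 N and held steady for a second, so the plunger is at its stop and not slipping. I could not see the pin tip directly, because the arm of the dock hides it.
- **Everything else:** in the last picture the jar, bottle, sprayer, bell, brush and the two red look-alikes look unmoved, judged by eye.

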